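# Seat the chill plate in the serving board and probe it

### The arm

A 7-joint arm with a two-finger parallel gripper is mounted at the origin on a cart in front of the work surface, level with it; the furniture and walls round the work are solid. World frame = base frame: x ahead of the robot, y to its left, z up, the work surface at z = 0. Lengths are in m, angles in rad, forces in N, time in s.
With the tool pointing down it reaches from about 0.4 to 0.75 m from the base axis. Payload 19.5 kg.
Tool frame: the origin (TCP) lies at the very end of the fingers, on their centre line; the grasp point (between the pads) lies 19 mm behind it; z points along the fingers, x is the direction in which the jaws open and shut, and the axes are right-handed (so a half turn about z gives the same grasp; the last joint's range is limited). The gripper opens to 85 mm and grips with 20 to 120 N. Pads are 22 mm wide; open, the fingers measure 114 mm over their backs; the gripper's body (76 mm by 85 mm) begins 54 mm behind the grasp point. The pads swing forward as they close: fully open they stand 13 mm farther back than shut.
Start: joints at [1.305, 0.707, -0.028, 1.485, 0.022, 0.951, -0.075], TCP at [0.128, -0.561, 0.231] pointing down, gripper open.
Joint ranges: [-2.71, 2.71], [-0.32, 2.16], [-1.57, 1.52], [0, 2.45], [-1.46, 4.6], [0, 2.02], [-2.83, 2.83]. Speed limits (rad/s): [1.89, 1.89, 2.57, 2.57, 3.01, 3.01, 3.01].

### API

Orientations are given as a rotation vector (axis times angle).
In Python, from bench import status, read_camera, order gives the robot as it stands. The module is installed in compiled form; this text tells all that it offers.
- The arm moves only by the shell command python3 -m crank 'ROWS' [OPENING]. ROWS is text: rows parted by semicolons, each of 6 numbers parted by spaces: the shift along the tool's x, y, z in m, then the turn, a rotation vector about the tool's x, y, z in degrees. A call has 1 to 20 rows; each row is the pose to reach, as a shift and turn from the pose commanded when the call began, along the tool's axes at that moment; what a row does not reach only later rows make up. A row lasts 1/12 s, in which the tool goes at most 41.7 mm and 7.16 degrees, less where a joint would pass 70% of its speed; a pose out of reach is approached as far as the arm can. A call with a gripper value outside its range is refused whole. OPENING is the finger opening in m, from 0 to 0.0854, set as the call begins (- or left out, the last holds). The fingers move at their own pace and stop on an object; the grip force is fixed at half the most. Time passes only in rows, so rows that repeat a pose let the fingers close. It gives the time, the measured TCP pose, the force and the opening at its end, in the units of the state.
- status.sense(): the state, without advancing time (a new reading comes with each control period).
- read_camera(name): name is "scene" or "top"; returns a dict with "image" (400x640x3 uint8, red, green, blue), "camera_matrix" (3x3 intrinsics, pixels), "R" (3x3) and "t" (3): a world point X has camera coordinates R X + t. Camera axes: x right, y down, z forward; pixel columns grow to the right and rows downward; lengths in m; the calibration is good to about 2 mm. A picture is of the moment at which its call begins. There is no depth.
- order.finish_job(): hands the job in, once; it reports no verdict.
The state is a dict: "clock": time; "joint_positions": joint angles; "joint_velocities": joint speeds; "tau": joint torques, N m; "ee_pos": TCP position; "orientation": TCP orientation; "wrist_force": force on the tool from outside, world axes, zero at the start; "ft_torque": the same for the moment, N m; "grip_width": opening from 0.0 (shut) to 1.0 (fully open).
Only numpy, scipy, OpenCV 4.12 (cv2) and the standard library are available. Lean on these libraries where they do the work, as an engineer would, in place of code of your own. Each camera call takes 0.05 s, during which the arm holds its last target. There are 200 camera calls.

### The job

Take the steel chill plate by its rib and press it down into the recess of the wooden serving board until its top is flush with the board all round, with your fingers still on it as it comes home. Then lift the probe thermometer out of its stand and check the plate: hold the probe upright with its small foot inside the ring engraved on the plate, pressing gently so that the spring tip is pushed in about halfway. Finish while holding the probe there, and leave the other things on the worktop where they are.

Things in the scene. Friction and masses are not known exactly. Their poses are not given: they have to be found in the camera images.
- board: Fixed wooden serving board, 110 (x) x 150 (y) x 24 (z) mm, on the worktop. Origin at the centre of its underside, z up, y along its length. In its middle a blind rectangular recess, 64 (x) x 94 (y) mm, 14 mm deep (floor 10 mm above the worktop), mouth chamfered 2 mm.
- recess (a point): Centre of the recess mouth, level with the board's top, 24 mm above the worktop; axes as the board's.
- chill_plate: Loose steel plate 60 (x) x 90 (y) x 14 (z) mm, 0.3 kg, lying flat at the start. Origin at the centre of its underside, y along its length, z up. A grip rib stands across its middle, 32 (x) by 14 mm (y, the width to grip), top 42 mm above the underside. It fits the recess with 2 mm of play on each side, either way round, and is then flush with the board.
- mark (a point): Centre of the engraved ring (inner diameter 19, outer 22 mm) on the plate's top, at y = +29 mm and z = +14 mm in the plate's frame: near one end only.
- stand: Fixed wooden block, 60 x 60 x 50 mm, with an upright through hole of 16 mm in the middle, where the probe hangs. Origin at the centre of its underside. Mind the tall wine rack behind: its front stands at about x = 0.6 m for all y below -0.08 m; travel drawn in towards the base.
- probe: Probe thermometer, 0.11 kg, hanging upright in the stand by its shoulder, origin 6 mm above the worktop; lift 50 mm to clear. Origin at the foot's underside (tip out), z up its axis. White handle 26 (x, width to grip) x 36 (y) mm from z = 44 to 116, black display on top; steel sleeve 11 mm dia from z = 14.5 to 44, below it the spring tip.
- probe_tip (a joint): How far the spring tip is pushed into the probe, in m: 0 out, 0.010 fully in. Spring of 600 N/m: halfway (0.005) takes 3 N.
- probe_foot (a point): Centre of the underside of the spring tip's round foot (10 mm diameter); moves with the tip. Axes as the probe's.
- lime: Bystander, to be left alone: a lime, roughly a ball, 48 mm. Origin at the centre of its underside.
- matchbox: Bystander, to be left alone: a matchbox lying flat, 36 x 53 x 15 mm. Origin at the centre of its underside.
- jigger: Bystander, to be left alone: a steel double-cone jigger, 43 x 43 x 95 mm. Origin at the centre of its underside.
- coaster: Bystander, to be left alone: a round dark coaster, 97 x 97 x 6 mm. Origin at the centre of its underside.
- steel_cup: Bystander, to be left alone: a steel shot cup, 47 x 47 x 82 mm. Origin at the centre of its underside.
- candle: Bystander, to be left alone: a candle in a tin, 67 x 67 x 46 mm. Origin at the centre of its underside.
There are look-alikes about, which are no part of the job. What is shaped like the probe but blue is not meant.

How it is judged:
On the way:
1. the chill plate is flush in the recess with the fingers still on it (horizontal distance between chill_plate and recess below 0.0045 m and z of mark in the frame of recess between -0.002 and 0.002 m and angle between chill_plate's own z axis and vertical below 0.035 rad and angle between the y axis of chill_plate and the y axis of board, either way round below 0.09 rad and contact force between the fingers and chill_plate above 1 N), for 0.2 s.
At the end, for the whole second after the job is handed in: Plate top within 2 mm of the board's top, level within 2 deg; gripper holds the probe still, upright within 7 deg, foot within 6 mm of the ring's centre, touching with 0.8 to 8 N, tip in 2 to 8.5 mm; probe clear of board and stand, fingers off the plate, bystanders moved under 3 cm (horizontal distance between chill_plate and recess below 0.0045 m and z of mark in the frame of recess between -0.002 and 0.002 m and angle between chill_plate's own z axis and vertical below 0.035 rad and angle between the y axis of chill_plate and the y axis of board, either way round below 0.09 rad and horizontal distance between probe_foot and mark below 0.006 m and angle between probe's own z axis and vertical below 0.12 rad and value of joint probe_tip between 0.002 and 0.0085 m and contact force between probe and chill_plate between 0.8 and 8 N and contact force between the fingers and probe above 2 N and contact force between the fingers and chill_plate below 0.1 N and contact force between probe and board below 0.1 N and contact force between probe and stand below 0.1 N and linear speed of probe below 0.02 m/s); the arm keeps its last pose, push and grip.
It fails at once if the probe is pushed hard on the plate (over 15 N) (contact force between probe and chill_plate above 15 N).
It fails at once if a bystander is moved by more than 3 cm (distance of any of lime, matchbox, jigger, coaster, steel_cup, candle from where it was at the start of the episode above 0.03 m).
It also fails if it takes over 72 s, if anything falls off the work surface, if the arm or the gripper's body presses on something with over 40 N, if the wrist force passes 120 N, or if a joint passes its speed limit or range.

## Working session

There is one attempt and no reset: what is moved stays moved. The work goes in short steps, Python scripts to look and compute and a shell command to move; the robot and the scene stay as the last step left them, time stands still between calls to the robot, and variables do not carry over. Pictures are saved under pics/ and viewed, about 8 in all and at most 12, crops included, and the job is handed in when it is done.

```bash
mkdir -p pics; python3 - <<'E'
from bench import status, read_camera
import cv2,numpy as np
for n in("scene","top"):
    d=read_camera(n); cv2.imwrite(f"pics/{n}0.png",d["image"][:,:,::-1]); np.savez(f"{n}0.npz",**d)
    print(n,d["camera_matrix"].tolist(),d["R"].round(4).tolist(),d["t"].round(4).tolist(), (-d["R"].T@d["t"]).round(3))
s=status.sense(); print(s)
E
```

```text
scene [[429.3196599747825, 0.0, 316.95156105646925], [0.0, 429.3196599747825, 201.21710140790995], [0.0, 0.0, 1.0]] [[-0.8151, -0.5789, 0.0215], [-0.3239, 0.4247, -0.8454], [0.4802, -0.6961, -0.5337]] [0.4576, 0.1863, 1.2861] [-0.184  1.081  0.834]
top [[409.30029094492215, 0.0, 321.0354090115363], [0.0, 409.30029094492215, 208.08981461313766], [0.0, 0.0, 1.0]] [[-0.03, -0.9995, -0.0118], [-0.9886, 0.0315, -0.1475], [0.1478, 0.0072, -0.989]] [0.0677, 0.5064, 1.3891] [0.297 0.042 1.449]
{'clock': 0.1, 'joint_positions': array([ 1.30529981,  0.70700237, -0.02762109,  1.48496776,  0.0220227 ,
        0.95088559, -0.0754673 ]), 'joint_velocities': array([ 0.00092408, -0.00126214, -0.00029719, -0.00070577,  0.00161005,
        0.00082887,  0.00028997]), 'tau': array([ 2.95795573e-03, -8.84299564e+01,  1.23676635e+00, -2.36456215e+01,
        1.70335342e-02,  5.02180294e-03, -1.17296091e-05]), 'ee_pos': array([ 0.12755536, -0.56042927,  0.23089257]), 'orientation': array([-2.45521244e+00,  1.95908025e+00,  1.22068599e-03]), 'wrist_force': array([-1.20246991, -0.54452722, -0.13996881]), 'ft_torque': array([ 0.0119821 ,  0.01641874, -0.05028607]), 'grip_width': 0.9995817015752503}
```

View pics/scene0.png

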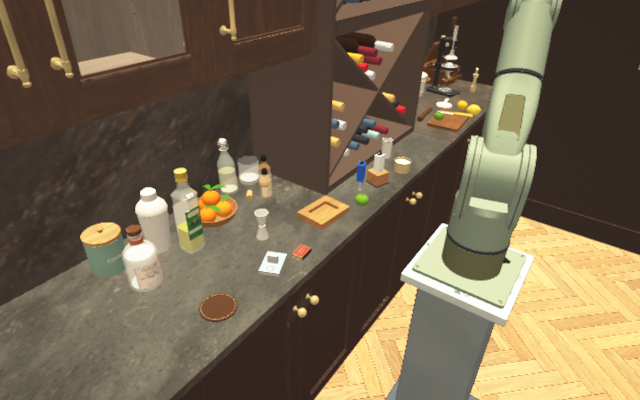

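View pics/top0.png

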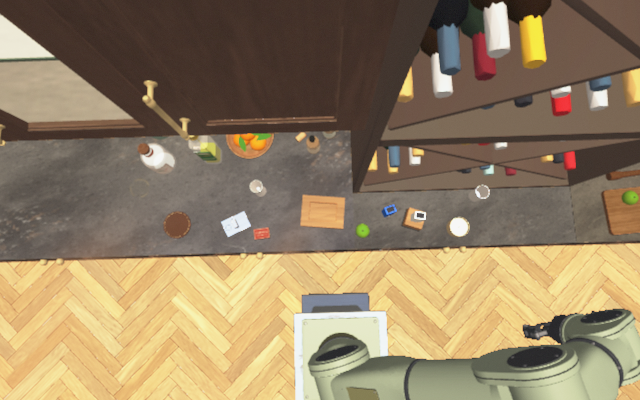

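The top view shows the board at (323,211), plate (236,224), white probe in its stand (417,217) and a blue look-alike (389,210). Bystanders are the lime (363,230), matchbox (261,233), jigger (257,187), coaster (177,224), cup (482,192) and candle (459,226). In the scene view the plate is at (273,262), board (324,212), probe (379,160), blue one (361,170) and cup (387,148).

Candidates for the probe are white (417,217), blue (389,210) and the steel cup (482,192); I choose the white one. For the plate, the candidates are the grey plate with rib (236,224) and the matchbox (261,233); I choose the plate. I'll check both in one close crop.

```bash
python3 - <<'E'
import cv2,numpy as np
T=cv2.imread("pics/top0.png");S=cv2.imread("pics/scene0.png")
r=lambda im,x,y,w,h,W,H:cv2.resize(im[y:y+h,x:x+w],(W,H),interpolation=cv2.INTER_CUBIC)
a=np.hstack([r(T,210,195,80,60,400,300),r(T,370,190,80,60,400,300)])
b=np.hstack([r(S,250,190,100,75+15,400,300)[:, :],r(S,340,130,80,60+0,400,300)])
cv2.imwrite("pics/crop1.png",np.vstack([a,b]))
E
```

```text
(no output)
```

View pics/crop1.png

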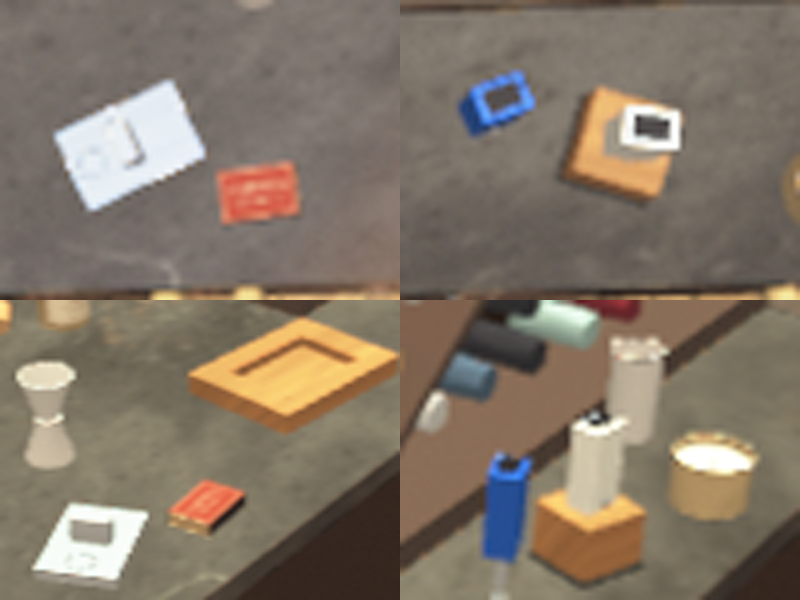

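The crop confirms it: the upper right panel shows the white probe standing in the wooden block and the blue one free-standing. The upper left panel shows the plate with its rib, and the ring near its image-left end at top (228,227). Next I'll measure from both views.

```bash
cat > h.py <<'E'
import cv2,numpy as np
def load(f): return dict(np.load(f))
def ray(d,p):
    v=d["R"].T@np.linalg.inv(d["camera_matrix"])@[p[0],p[1],1]; return -d["R"].T@d["t"],v/np.linalg.norm(v)
def plane(d,p,z):
    o,v=ray(d,p); return o+v*(z-o[2])/v[2]
def tri(a,p,b,q):
    o,v=ray(a,p);O,w=ray(b,q)
    s=np.linalg.lstsq(np.c_[v,-w],O-o,rcond=None)[0]
    A,B=o+v*s[0],O+w*s[1]; return (A+B)/2,np.linalg.norm(A-B)
def proj(d,X):
    c=d["R"]@X+d["t"]; u=d["camera_matrix"]@c; return u[:2]/u[2]
def mask(d,box,f,k=6):
    x,y,w,h=box; im=cv2.resize(d["image"][y:y+h,x:x+w],None,fx=k,fy=k,interpolation=cv2.INTER_CUBIC)
    m=f(cv2.cvtColor(im,cv2.COLOR_RGB2HSV).astype(int),im.astype(int)).astype(np.uint8)
    return m
def big(m): return max(cv2.findContours(m,cv2.RETR_EXTERNAL,cv2.CHAIN_APPROX_NONE)[0],key=cv2.contourArea)
def up(p,box,k=6): return (np.asarray(p,float).reshape(-1,2)+.5)/k-.5+np.array(box[:2])
E
python3 - <<'E'
from h import *
t,s=load("top0.npz"),load("scene0.npz")
white=lambda h,r:(h[...,1]<60)&(h[...,2]>165)
wood=lambda h,r:(h[...,1]>95)&(h[...,2]>110)&(h[...,0]>8)&(h[...,0]<25)
def quad(d,box,f):
    c=cv2.convexHull(big(mask(d,box,f))); q=cv2.approxPolyN(c,4,ensure_convex=True) 
    return up(q,box)
B={"plate":((t,(215,205,40,35)),(s,(255,245,38,32)),white),
   "board":((t,(295,190,55,45)),(s,(290,192,66,40)),wood)}
for n,(a,b,f) in B.items():
    qa,qb=quad(*a,f),quad(*b,f)
    print(n,"top px",qa.round(1).tolist(),"scene px",qb.round(1).tolist())
    for z in ((0.014,) if n=="plate" else (0,0.024,)):
        for d,q in((t,qa),(s,qb)):
            P=np.array([plane(d,p,z) for p in q])[:,:2]; 
            print(z,(P*1000).round(1).tolist(),"c",(P.mean(0)*1000).round(1),"sides",(np.linalg.norm(P-np.roll(P,1,0),axis=1)*1000).round(1))
    ca=qa.mean(0);cb=qb.mean(0); print("tri centre",tri(t,ca,s,cb))
for n,x,y in(("plate",236,222),("rib",235,222),("bg",250,215),("board",323,205),("rec",323,212),("handle",418,212),("stand",410,218)):print(n,t["image"][y,x])
E
```

```text
plate top px [[251.4, 226.2], [226.2, 237.6], [219.9, 220.8], [244.1, 209.9]] scene px [[287.4, 252.9], [278.8, 274.4], [256.9, 271.1], [266.8, 250.1]]
0.014 [[454.8, 299.8], [417.6, 388.6], [477.9, 411.3], [513.9, 325.6]] c [466.1 356.3] sides [64.5 96.4 64.5 93.1]
0.014 [[456.0, 302.0], [416.0, 390.8], [474.3, 416.9], [514.2, 328.9]] c [465.1 359.6] sides [64.2 97.4 64.  96.7]
tri centre (array([0.46683893, 0.35749266, 0.01018712]), np.float64(0.0010763263220655978))
board top px [[344.8, 196.8], [342.9, 228.9], [299.4, 225.8], [302.1, 193.9]] scene px [[355.1, 207.9], [321.1, 230.4], [290.1, 214.2], [325.1, 193.9]]
0 [[552.4, -34.1], [436.7, -23.1], [452.8, 131.1], [567.6, 119.0]] c [502.4  48.2] sides [153.8 116.2 155.1 115.5]
0 [[432.2, -52.8], [451.3, 131.6], [591.3, 118.7], [571.6, -67.0]] c [511.6  32.6] sides [140.2 185.4 140.6 186.7]
0.024 [[548.1, -32.9], [434.4, -22.1], [450.2, 129.6], [563.2, 117.7]] c [499.   48.1] sides [151.3 114.3 152.5 113.6]
0.024 [[414.4, -20.2], [433.0, 158.9], [569.0, 146.4], [549.9, -34.0]] c [491.6  62.8] sides [136.2 180.  136.6 181.3]
tri centre (array([0.50131119, 0.04847412, 0.00981024]), np.float64(0.0015195189392563126))
plate [189 185 181]
rib [224 227 234]
bg [120 113 107]
board [225 168 108]
rec [234 180 115]
handle [246 246 245]
stand [219 173 126]
```

```bash
cat >> h.py <<'E'
from scipy.spatial.transform import Rotation as Rn
def go(pos,yaw,tilt=None):
    "tool shift (mm) and turn (deg) to TCP pos with jaw axis at world heading yaw (deg) pointing straight down"
    from bench import status
    s=status.sense(); R0=Rn.from_rotvec(s["orientation"]); best=None
    for k in(0,180):
        y=np.radians(yaw+k); x=np.array([np.cos(y),np.sin(y),0]); z=np.array([0,0,-1.]); T=Rn.from_matrix(np.c_[x,np.cross(z,x),z])
        r=np.degrees((R0.inv()*T).as_rotvec())
        if best is None or np.linalg.norm(r)<np.linalg.norm(best): best=r
    print("shift mm",(R0.inv().apply(np.array(pos)-s["ee_pos"])*1000).round(2),"turn deg",best.round(2))
    x=R0.as_matrix()[:,0]; print("now",s["ee_pos"].round(4),"jaw heading",np.degrees(np.arctan2(x[1],x[0])).round(2),"zdown",R0.as_matrix()[:,2].round(4),"F",s["wrist_force"].round(2),"grip",round(s["grip_width"]*85.4,1),"t",round(s["clock"],2),"q",s["joint_positions"].round(2))
E
python3 - <<'E'
from h import *
T=cv2.imread("pics/top0.png");S=cv2.imread("pics/scene0.png")
r=lambda im,x,y,w,h,W,H:cv2.resize(im[y:y+h,x:x+w],(W,H),interpolation=cv2.INTER_CUBIC)
a=np.hstack([r(T,295,190,55,42,400,300),r(S,290,190,70,45,400,300)])
b=np.hstack([r(T,400,203,32,28,400,300),r(S,362,143,32,48,200,300),r(T,216,206,40,34,200,300)])
cv2.imwrite("pics/crop2.png",np.vstack([a,b]))
go([.45,-.15,.25],-60); go([.466,.357,.15],-67)
E
```

```text
shift mm [-328.63 -405.51  -18.81] turn deg [-1.000e-02  5.000e-02 -1.717e+01]
now [ 0.1276 -0.5604  0.2309] jaw heading -77.17 zdown [-3.e-04  9.e-04 -1.e+00] F [-1.2  -0.54 -0.14] grip 85.4 t 0.1 q [ 1.31  0.71 -0.03  1.48  0.02  0.95 -0.08]
shift mm [-819.33 -533.66   81.65] turn deg [ -0.     0.06 -10.17]
now [ 0.1276 -0.5604  0.2309] jaw heading -77.17 zdown [-3.e-04  9.e-04 -1.e+00] F [-1.2  -0.54 -0.14] grip 85.4 t 0.1 q [ 1.31  0.71 -0.03  1.48  0.02  0.95 -0.08]
```

View pics/crop2.png

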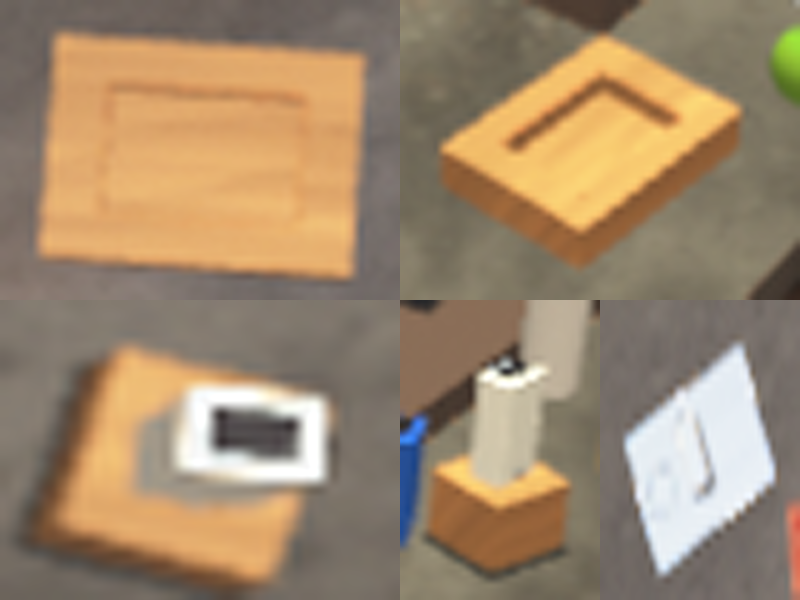

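```bash
python3 - <<'E'
from h import *
t,s=load("top0.npz"),load("scene0.npz")
def px(pts,x,y,w,h,W,H,ox=0,oy=0): return [((a-ox+.5)*w/W-.5+x,(b-oy+.5)*h/H-.5+y) for a,b in pts]
f=lambda P:(np.array(P)*1000).round(1).tolist()
bt=px([(55,33),(365,55),(353,277),(38,257)],295,190,55,42,400,300)
bs=px([(605,36),(741,110),(582,236),(441,150)],290,190,70,45,400,300,400)
rt=px([(107,86),(308,103),(298,218),(100,213)],295,190,55,42,400,300)
print("board tri",[ (f(tri(t,a,s,b)[0]),round(tri(t,a,s,b)[1]*1000,1)) for a,b in zip(bt,bs)])
for n,d,q in(("bt",t,bt),("bs",s,bs),("recess",t,rt)):
    P=np.array([plane(d,p,.024)[:2] for p in q]); print(n,f(P),"c",f(P.mean(0)),"sides",f(np.linalg.norm(P-np.roll(P,1,0),axis=1)))
rs=px([(605,76),],290,190,70,45,400,300,400); print("recess far corner tri",tri(t,rt[0],s,px([(603,76)],290,190,70,45,400,300,400)[0]))
ht=px([(182,388),(330,398),(323,483),(175,475)],400,203,32,28,400,300,0,300)
hs=px([(513,374)],362,143,32,48,200,300,400,300)[0]
c=np.mean(ht,0); X,e=tri(t,c,s,hs); print("handle top",f(X),e,"top px",c)
P=np.array([plane(t,p,.122)[:2] for p in ht]); print(f(P),f(P.mean(0)),f(np.linalg.norm(P-np.roll(P,1,0),axis=1)))
# stand top
st=px([(120,347),(300,400),(270,580),(50,535)],400,203,32,28,400,300,0,300)
P=np.array([plane(t,p,.05)[:2] for p in st]); print("stand",f(P),f(P.mean(0)),f(np.linalg.norm(P-np.roll(P,1,0),axis=1)))
# rib top and ring in plate
rib=px([(686,400),(710,488)],216,206,40,34,200,300,600,300); print("rib",[f(plane(t,p,.042)) for p in rib], f(plane(t,px([(660,487)],216,206,40,34,200,300,600,300)[0],.014)))
E
```

```text
board tri [([509.9, 95.0, 109.0], np.float64(79.8)), ([509.2, -53.2, -9.7], np.float64(92.8)), ([485.6, -3.5, -75.5], np.float64(92.2)), ([483.5, 149.8, 61.8], np.float64(86.8))]
bt [[562.2, 117.5], [546.3, -32.8], [436.3, -22.8], [450.9, 128.3]] c [498.9, 47.6] sides [111.8, 151.2, 110.4, 151.8]
bs [[544.6, -28.7], [436.7, -18.0], [449.2, 133.6], [559.2, 122.3]] c [497.4, 52.3] sides [151.8, 108.4, 152.1, 110.5]
recess [[534.7, 92.9], [523.1, -4.3], [466.2, 2.6], [471.7, 97.9]] c [498.9, 47.3] sides [63.3, 97.9, 57.4, 95.5]
recess far corner tri (array([0.50352582, 0.07951994, 0.07513379]), np.float64(0.050254443108973895))
handle top [463.0, -270.4, 117.7] 0.001284538572522243 top px [419.74 215.24]
[[477.2, -252.2], [472.9, -290.6], [446.9, -287.0], [450.5, -248.7]] [461.9, -269.6] [26.8, 38.6, 26.2, 38.4]
stand [[500.8, -252.0], [482.0, -300.3], [424.3, -288.3], [440.6, -229.1]] [461.9, -267.4] [64.4, 51.9, 58.9, 61.4]
rib [[486.5, 359.3, 42.0], [451.1, 342.6, 42.0]] [455.7, 384.0, 14.0]
```

```bash
python3 -m crank '-.329 -.405 -.019 0 0 -17;-.329 -.405 -.019 0 0 -17;-.329 -.405 -.019 0 0 -17;-.329 -.405 -.019 0 0 -17;-.329 -.405 -.019 0 0 -17;-.329 -.405 -.019 0 0 -17;-.329 -.405 -.019 0 0 -17;-.329 -.405 -.019 0 0 -17;-.329 -.405 -.019 0 0 -17;-.329 -.405 -.019 0 0 -17;-.329 -.405 -.019 0 0 -17;-.329 -.405 -.019 0 0 -17;-.329 -.405 -.019 0 0 -17;-.329 -.405 -.019 0 0 -17;-.329 -.405 -.019 0 0 -17' 0.05; python3 -c "
from h import *
go([.466,.357,.15],-67)"
```

```text
clock: 1.35
ee_pos: [0.4498, -0.1491, 0.25]
orientation: [2.72, -1.572, -0.001]
wrist_force: [-0.2, 0.3, -0.4]
grip_width: 0.587
shift mm [-430.35 -266.73  100.15] turn deg [0.02 0.03 6.95]
now [ 0.4498 -0.1491  0.25  ] jaw heading -60.05 zdown [-5.e-04  2.e-04 -1.e+00] F [-0.2   0.27 -0.42] grip 50.1 t 1.35 q [ 0.28  0.53 -0.05  1.81  0.03  0.8  -0.83]
```

The board corner numbering differed between the two views, so the triangulation printed for the corners and recess corner is void. The plane casts do agree: board centre about (0.498, 0.049) with sides 110x151, and handle top at z 0.118. Now moving over the plate.

```bash
python3 -m crank '-.430 -.267 .13 0 0 7;-.430 -.267 .13 0 0 7;-.430 -.267 .13 0 0 7;-.430 -.267 .13 0 0 7;-.430 -.267 .13 0 0 7;-.430 -.267 .13 0 0 7;-.430 -.267 .13 0 0 7;-.430 -.267 .13 0 0 7;-.430 -.267 .13 0 0 7;-.430 -.267 .13 0 0 7;-.430 -.267 .13 0 0 7;-.430 -.267 .13 0 0 7;-.430 -.267 .13 0 0 7;-.430 -.267 .13 0 0 7;-.430 -.267 .13 0 0 7;-.430 -.267 .13 0 0 7' 0.05; python3 - <<'E'
from h import *
from bench import read_camera
go([.4665,.357,.021],-66.8)
b,t=load("scene0.npz"),load("top0.npz")
out=[]
for n,(x,y,w,h) in(("scene",(235,205,80,80)),("top",(205,180,75,75))):
    d=read_camera(n); np.savez(n+"1.npz",**d); out.append(cv2.resize(d["image"][y:y+h,x:x+w,::-1],(400,400),interpolation=cv2.INTER_CUBIC))
cv2.imwrite("pics/over.png",np.hstack(out))
E
python3 - <<'E'
from h import *
t,s=load("top0.npz"),load("scene0.npz")
f=lambda P:(np.array(P)*1000).round(1).tolist()
def px(pts,x,y,w,h,W,H,ox=0,oy=0): return [((a-ox+.5)*w/W-.5+x,(b-oy+.5)*h/H-.5+y) for a,b in pts]
bt=px([(365,55),(353,277),(38,257),(55,33)],295,190,55,42,400,300)
bs=px([(605,36),(741,110),(582,236),(441,150)],290,190,70,45,400,300,400)
for p,q in zip(bt,bs): print("?",f(tri(t,p,s,q)[0]))
for k in range(4):
    b2=bs[k:]+bs[:k]; r=[tri(t,p,s,q) for p,q in zip(bt,b2)]
    print(k,[ (f(x),round(e*1000,1)) for x,e in r])
E
```

```text
clock: 2.68
ee_pos: [0.468, 0.3541, 0.1204]
orientation: [2.615, -1.74, 0.001]
wrist_force: [0.7, -1.0, -0.2]
grip_width: 0.586
shift mm [-3.29  0.22 99.4 ] turn deg [ 0.02 -0.05 -0.48]
now [0.468  0.3541 0.1204] jaw heading -67.28 zdown [ 1.e-04 -1.e-03 -1.e+00] F [ 0.66 -0.99 -0.19] grip 50.1 t 2.68 q [-0.75  0.87  0.1   1.57 -0.12  0.71 -1.77]
? [547.0, -32.8, 21.1]
? [437.7, -22.4, 21.1]
? [451.8, 128.8, 20.0]
? [562.9, 117.7, 20.1]
0 [([547.0, -32.8, 21.1], np.float64(0.5)), ([437.7, -22.4, 21.1], np.float64(2.5)), ([451.8, 128.8, 20.0], np.float64(1.1)), ([562.9, 117.7, 20.1], np.float64(0.1))]
1 [([509.2, -53.2, -9.7], np.float64(92.8)), ([485.6, -3.5, -75.5], np.float64(92.2)), ([483.5, 149.8, 61.8], np.float64(86.8)), ([509.9, 95.0, 109.0], np.float64(79.8))]
2 [([570.1, -42.0, -127.0], np.float64(5.7)), ([515.2, 29.0, -14.2], np.float64(184.3)), ([441.5, 123.0, 135.4], np.float64(5.9)), ([472.1, 82.4, 90.8], np.float64(164.6))]
3 [([603.8, -12.2, -73.3], np.float64(95.3)), ([471.2, 1.8, 60.5], np.float64(89.4)), ([407.9, 107.4, 109.5], np.float64(73.9)), ([526.6, 99.1, -13.9], np.float64(92.8))]
```

View pics/over.png

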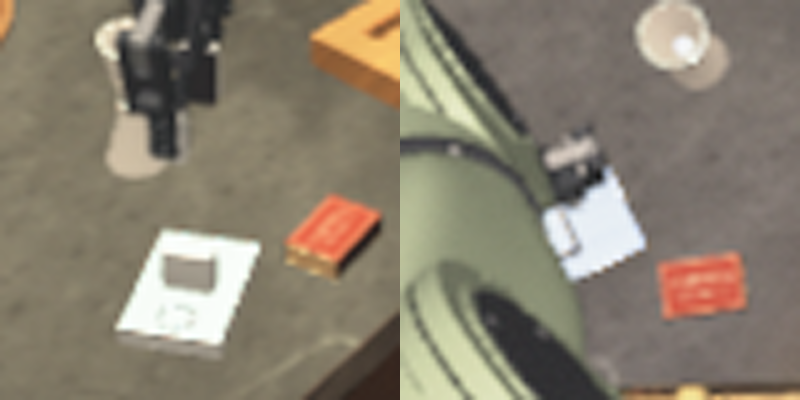

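Left panel (scene): the open fingers are above the plate, with the rib about (190,270) in the crop and the tips clear of the jigger. Right panel (top): the arm partly hides the plate. Corner triangulation, paired correctly (k=0), gives board top z of about 21 mm against 24 stated and centre (0.500, 0.048). Descending to grip.

```bash
python3 -m crank '-.003 0 .04 0 0 0;-.003 0 .07 0 0 0;-.003 0 .085 0 0 0;-.003 0 .095 0 0 0;-.003 0 .098 0 0 0;-.003 0 .098 0 0 0' 0.05; python3 -m crank '0 0 0 0 0 0;0 0 0 0 0 0;0 0 0 0 0 0;0 0 0 0 0 0;0 0 0 0 0 0;0 0 0 0 0 0;0 0 0 0 0 0;0 0 0 0 0 0' 0.0; python3 -c "
from h import *
go([.4665,.357,.10],-66.8)"
```

```text
clock: 3.28
ee_pos: [0.4665, 0.3582, 0.0226]
orientation: [-2.616, 1.739, -0.0]
wrist_force: [-0.1, 0.2, 0.5]
grip_width: 0.587
clock: 3.95
ee_pos: [0.4666, 0.3589, 0.0235]
orientation: [-2.616, 1.737, -0.001]
wrist_force: [-0.9, -2.1, 11.3]
grip_width: 0.147
shift mm [  1.65   0.71 -76.47] turn deg [-0.09  0.02 -0.38]
now [0.4666 0.3589 0.0235] jaw heading -67.18 zdown [ 1.2e-03  9.0e-04 -1.0e+00] F [-0.9  -2.15 11.35] grip 12.6 t 3.95 q [-0.75  1.02  0.08  1.61 -0.13  0.51 -1.76]
```

```bash
python3 -m crank '0 0 -.02 0 0 0;0 0 -.05 0 0 0;0 0 -.085 0 0 0;0 0 -.085 0 0 0;0 0 -.085 0 0 0' 0.0; python3 -c "
from h import *
go([.4995,.048,.11],-95.5)"
```

```text
clock: 4.37
ee_pos: [0.4667, 0.3591, 0.109]
orientation: [-2.615, 1.736, -0.001]
wrist_force: [-0.8, 0.2, -3.7]
grip_width: 0.144
shift mm [299.5   90.47  -1.54] turn deg [-0.15  0.1  28.33]
now [0.4667 0.3591 0.109 ] jaw heading -67.17 zdown [ 0.0023  0.0021 -1.    ] F [-0.83  0.16 -3.71] grip 12.3 t 4.37 q [-0.76  0.89  0.1   1.57 -0.12  0.68 -1.77]
```

```bash
python3 -m crank '.0375 .0113 0 0 0 7;.075 .0226 0 0 0 14;.112 .034 0 0 0 21;.15 .045 0 0 0 28.3;.187 .0565 0 0 0 28.3;.225 .068 0 0 0 28.3;.262 .079 0 0 0 28.3;.29 .0875 0 0 0 28.3;.2995 .0905 0 0 0 28.3;.2995 .0905 0 0 0 28.3;.2995 .0905 0 0 0 28.3;.2995 .0905 0 0 0 28.3' ; python3 - <<'E'
from h import *
from bench import read_camera
go([.4995,.048,.06],-95.5)
out=[]
for n,(x,y,w,h) in(("scene",(275,150,90,90)),("top",(285,170,75,75))):
    d=read_camera(n); np.savez(n+"2.npz",**d); out.append(cv2.resize(d["image"][y:y+h,x:x+w,::-1],(400,400),interpolation=cv2.INTER_CUBIC))
cv2.imwrite("pics/overb.png",np.hstack(out))
E
```

```text
clock: 5.37
ee_pos: [0.4986, 0.0488, 0.1069]
orientation: [2.114, -2.323, -0.002]
wrist_force: [0.0, 0.6, -2.2]
grip_width: 0.149
shift mm [ 0.74 -1.04 46.85] turn deg [0.05 0.03 0.1 ]
now [0.4986 0.0488 0.1069] jaw heading -95.4 zdown [-9.e-04  7.e-04 -1.e+00] F [ 0.04  0.62 -2.17] grip 12.7 t 5.37 q [-0.22  0.8   0.11  1.89 -0.18  0.46 -1.64]
```

View pics/overb.png

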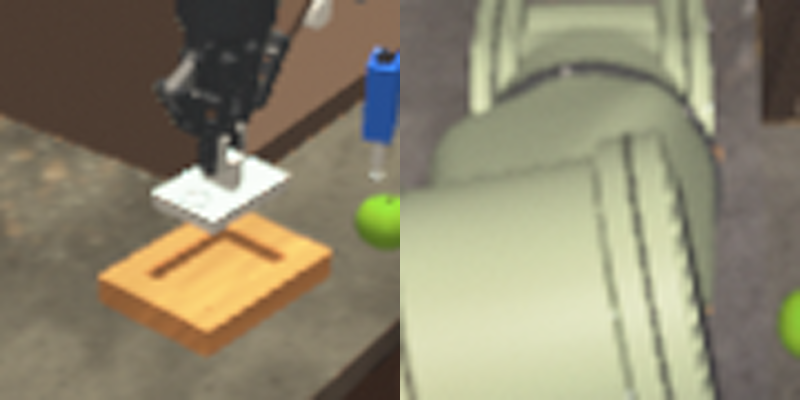

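The top view is fully hidden by the arm. In the scene crop (left), the plate hangs level above the board, ring end (200,195) towards +y, and the recess is visible at (220,255). I'll compare plate and board in the scene view.

```bash
python3 - <<'E'
from h import *
def px(pts,x,y,w,h,W,H,ox=0,oy=0): return [((a-ox+.5)*w/W-.5+x,(b-oy+.5)*h/H-.5+y) for a,b in pts]
s=load("scene2.npz")
white=lambda h,r:(h[...,1]<70)&(h[...,2]>150)
for box,z in(((305,183,40,23),.0974),):
  for th in(140,160,180):
    m=mask(s,box,lambda h,r:(h[...,1]<70)&(h[...,2]>th)); q=up(cv2.approxPolyN(cv2.convexHull(big(m)),4,ensure_convex=True),box)
    P=np.array([plane(s,p,z)[:2] for p in q])*1000; print(th,q.round(1).tolist(),P.round(1).tolist(),P.mean(0).round(1),np.linalg.norm(P-np.roll(P,1,0),axis=1).round(1))
# eye-read corners from crop: left, far, right, near(top face)
q=px([(152,192),(232,150),(291,175),(212,222)],275,150,90,90,400,400)
P=np.array([plane(s,p,.0974)[:2] for p in q])*1000; print("eye",P.round(1).tolist(),P.mean(0).round(1),np.linalg.norm(P-np.roll(P,1,0),axis=1).round(1))
q=px([(99,281),(0,0),(331,252),(209,332)],275,150,90,90,400,400)
P=np.array([plane(s,p,.024)[:2] for p in q])*1000; print("board",P.round(1).tolist(),((P[0]+P[2])/2).round(1))
E
```

```text
140 [[360.2, 182.6], [324.9, 203.1], [304.1, 194.6], [325.4, 182.6]] [[429.2, -69.6], [451.9, 113.9], [536.0, 112.6], [525.1, 4.1]] [485.5  40.3] [121.  184.9  84.1 109. ]
160 [[341.8, 188.6], [322.4, 200.2], [306.2, 193.1], [326.2, 182.8]] [[458.2, 4.1], [467.9, 104.8], [536.0, 100.6], [522.2, 3.3]] [496.1  53.2] [ 64.  101.1  68.2  98.2]
180 [[340.9, 188.8], [322.6, 199.9], [306.8, 192.6], [326.6, 182.9]] [[459.8, 6.8], [468.7, 102.8], [536.6, 97.0], [520.6, 3.6]] [496.4  52.5] [60.9 96.4 68.2 94.8]
eye [[530.3, 94.1], [518.3, 5.7], [461.2, 9.8], [470.6, 101.5]] [495.1  52.8] [60.2 89.2 57.2 92.2]
board [[556.0, 125.8], [934.2, -206.3], [436.4, -16.3], [450.8, 130.2]] [496.2  54.7]
```

```bash
python3 -m crank '0 -.001 .03 0 0 0;0 -.001 .05 0 0 0;0 -.001 .055 0 0 0;0 -.001 .058 0 0 0;0 -.001 .058 0 0 0' ; python3 - <<'E'
from h import *
go([.4995,.0488,.034],-95.5)
E
```

```text
clock: 5.88
ee_pos: [0.4999, 0.0478, 0.0495]
orientation: [2.113, -2.324, -0.0]
wrist_force: [-0.7, -0.3, -2.0]
grip_width: 0.146
shift mm [-0.99  0.45 15.49] turn deg [0.02 0.   0.05]
now [0.4999 0.0478 0.0495] jaw heading -95.45 zdown [-3.e-04  1.e-04 -1.e+00] F [-0.7  -0.34 -2.03] grip 12.5 t 5.88 q [-0.2   0.91  0.08  1.92 -0.2   0.32 -1.63]
```

Now step down, watching the wrist force.

```bash
python3 -m crank '-.0007 .0003 .002 0 0 0;-.0007 .0003 .004 0 0 0;-.0007 .0003 .005 0 0 0;-.0007 .0003 .005 0 0 0'; python3 -m crank '0 0 .001 0 0 0;0 0 .002 0 0 0;0 0 .003 0 0 0;0 0 .003 0 0 0'
```

```text
clock: 6.22
ee_pos: [0.4998, 0.0482, 0.0445]
orientation: [-2.112, 2.325, -0.0]
wrist_force: [-0.4, 0.5, -3.6]
grip_width: 0.146
clock: 6.55
ee_pos: [0.4996, 0.0481, 0.0412]
orientation: [2.113, -2.325, -0.0]
wrist_force: [0.1, 0.5, -2.0]
grip_width: 0.152
```

```bash
python3 -m crank '0 0 .001 0 0 0;0 0 .002 0 0 0;0 0 .003 0 0 0;0 0 .004 0 0 0;0 0 .004 0 0 0'; python3 -m crank '0 0 .001 0 0 0;0 0 .002 0 0 0;0 0 .003 0 0 0;0 0 .003 0 0 0'
```

```text
clock: 6.97
ee_pos: [0.4996, 0.0481, 0.0371]
orientation: [2.113, -2.325, -0.0]
wrist_force: [0.6, -0.2, -2.4]
grip_width: 0.152
clock: 7.3
ee_pos: [0.4996, 0.0481, 0.0341]
orientation: [2.113, -2.325, -0.0]
wrist_force: [-0.4, -0.3, -3.2]
grip_width: 0.148
```

```bash
python3 -m crank '0 0 .001 0 0 0;0 0 .0015 0 0 0;0 0 .0015 0 0 0'; python3 -m crank '0 0 .001 0 0 0;0 0 .001 0 0 0;0 0 .001 0 0 0'
```

```text
clock: 7.55
ee_pos: [0.4996, 0.0481, 0.0335]
orientation: [-2.112, 2.325, -0.0]
wrist_force: [-4.1, -0.4, 16.7]
grip_width: 0.152
clock: 7.8
ee_pos: [0.4997, 0.0482, 0.0334]
orientation: [-2.112, 2.324, -0.0]
wrist_force: [-9.4, -0.2, 43.1]
grip_width: 0.151
```

Bottomed at TCP z = 0.0335, exactly the predicted value (0.0235 + 0.010). I'll ease the push, hold, then release and rise.

```bash
python3 -m crank '0 0 -.0012 0 0 0;0 0 -.0012 0 0 0;0 0 -.0012 0 0 0;0 0 -.0012 0 0 0;0 0 -.0012 0 0 0'; python3 -m crank '0 0 0 0 0 0;0 0 0 0 0 0;0 0 0 0 0 0;0 0 0 0 0 0;0 0 0 0 0 0;0 0 0 0 0 0' 0.05;  python3 -m crank '0 0 -.04 0 0 0;0 0 -.08 0 0 0;0 0 -.12 0 0 0;0 0 -.16 0 0 0;0 0 -.19 0 0 0;0 0 -.19 0 0 0'; python3 -c "
from h import *
go([.40,-.2,.22],-5);go([.4625,-.270,.22],-5)"
```

```text
clock: 8.22
ee_pos: [0.4998, 0.0482, 0.0335]
orientation: [-2.112, 2.325, -0.0]
wrist_force: [-2.8, -0.2, 16.3]
grip_width: 0.146
clock: 8.72
ee_pos: [0.4996, 0.0481, 0.033]
orientation: [2.113, -2.325, -0.0]
wrist_force: [0.6, 0.7, -0.1]
grip_width: 0.589
clock: 9.22
ee_pos: [0.5013, 0.0482, 0.2282]
orientation: [-2.108, 2.321, -0.006]
wrist_force: [0.1, -0.4, -0.2]
grip_width: 0.587
shift mm [256.72  77.13   7.14] turn deg [-0.24  0.41 89.51]
now [0.5013 0.0482 0.2282] jaw heading -95.49 zdown [ 0.0074  0.0012 -1.    ] F [ 0.14 -0.37 -0.17] grip 50.1 t 9.22 q [-0.26  0.61  0.18  1.76 -0.15  0.78 -1.68]
shift mm [320.43   8.22   7.52] turn deg [-0.24  0.41 89.51]
now [0.5013 0.0482 0.2282] jaw heading -95.49 zdown [ 0.0074  0.0012 -1.    ] F [ 0.14 -0.37 -0.17] grip 50.1 t 9.22 q [-0.26  0.61  0.18  1.76 -0.15  0.78 -1.68]
```

```bash
python3 - <<'E'
from h import *
from bench import read_camera
go([.42,-.15,.23],-6.5)
out=[]
for n,(x,y,w,h) in(("scene",(280,160,80,80)),("top",(380,185,60,60))):
    d=read_camera(n); np.savez(n+"3.npz",**d); out.append(cv2.resize(d["image"][y:y+h,x:x+w,::-1],(400,400),interpolation=cv2.INTER_CUBIC))
cv2.imwrite("pics/seated.png",np.hstack(out))
E
```

```text
shift mm [205.02  61.93  -2.65] turn deg [ -0.41  -0.24 -88.99]
now [0.5013 0.0482 0.2282] jaw heading -95.49 zdown [ 0.0074  0.0012 -1.    ] F [ 0.14 -0.37 -0.17] grip 50.1 t 9.22 q [-0.26  0.61  0.18  1.76 -0.15  0.78 -1.68]
```

View pics/seated.png

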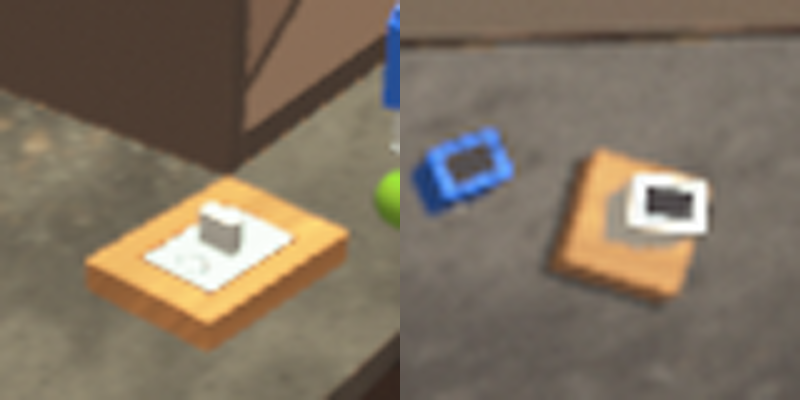

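The plate is seated flush all round in the recess, with the ring at crop (192,263), the +y end. The probe is unmoved. Now travelling to it, drawn in.

```bash
python3 -m crank '.03 .05 -.003 0 0 -7;.06 .055 -.003 0 0 -14;.1 .06 -.003 0 0 -21;.14 .062 -.003 0 0 -28;.17 .062 -.003 0 0 -35;.19 .062 -.003 0 0 -42;.205 .062 -.003 0 0 -49;.205 .062 -.003 0 0 -56;.205 .062 -.003 0 0 -63;.205 .062 -.003 0 0 -70;.205 .062 -.003 0 0 -77;.205 .062 -.003 0 0 -84;.205 .062 -.003 0 0 -89;.205 .062 -.003 0 0 -89;.205 .062 -.003 0 0 -89' 0.06; python3 -c "
from h import *
go([.4622,-.269,.20],-6.5)"
```

```text
clock: 10.57
ee_pos: [0.418, -0.15, 0.2253]
orientation: [-3.135, 0.183, 0.002]
wrist_force: [-0.4, 0.8, -0.1]
grip_width: 0.702
shift mm [ 57.75 113.12  25.05] turn deg [-0.06  0.08 -0.18]
now [ 0.418  -0.15    0.2253] jaw heading -6.68 zdown [-0.0013  0.0012 -1.    ] F [-0.43  0.76 -0.14] grip 60.0 t 10.57 q [ 0.49  0.54 -0.36  1.94  0.28  0.71 -0.15]
```

```bash
python3 -m crank '.02 .04 .025 0 0 0;.04 .075 .03 0 0 0;.0575 .113 .05 0 0 0;.0575 .113 .06 0 0 0;.0575 .113 .06 0 0 0;.0575 .113 .06 0 0 0' 0.06; python3 - <<'E'
from h import *
from bench import read_camera
go([.4622,-.269,.076],-6.5)
out=[]
for n,(x,y,w,h) in(("scene",(350,115,65,65)),("top",(380,185,60,60))):
    d=read_camera(n); np.savez(n+"4.npz",**d); out.append(cv2.resize(d["image"][y:y+h,x:x+w,::-1],(400,400),interpolation=cv2.INTER_CUBIC))
cv2.imwrite("pics/overp.png",np.hstack(out))
E
```

```text
clock: 11.07
ee_pos: [0.4623, -0.2683, 0.165]
orientation: [-3.135, 0.182, 0.003]
wrist_force: [-0.2, 1.6, 1.1]
grip_width: 0.702
shift mm [ 0.15  0.8  89.03] turn deg [-0.08  0.11 -0.15]
now [ 0.4623 -0.2683  0.165 ] jaw heading -6.65 zdown [-0.0018  0.0016 -1.    ] F [-0.22  1.59  1.15] grip 59.9 t 11.07 q [ 0.65  0.75 -0.34  1.71  0.34  0.74  0.02]
```

View pics/overp.png

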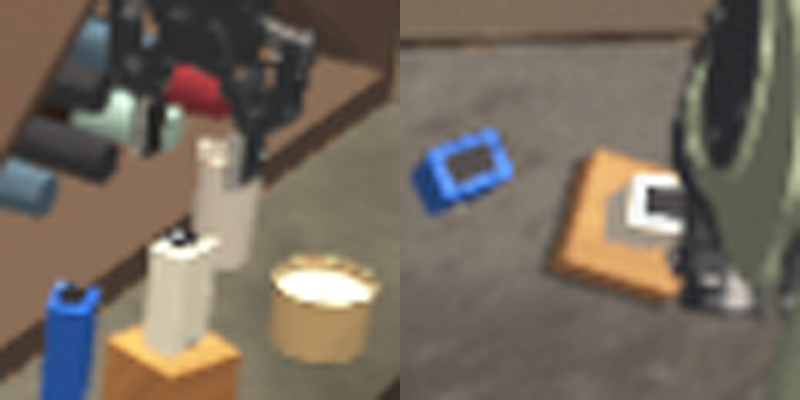

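The scene crop (left) shows the fingers straddling the probe's line: tips at (150,140) and (250,170), handle top (183,243). In the top crop the handle (655,205) is half hidden by the wrist. Descend and grip.

```bash
python3 -m crank '0 .0007 .04 0 0 0;0 .0007 .065 0 0 0;0 .0007 .08 0 0 0;0 .0007 .087 0 0 0;0 .0007 .088 0 0 0;0 .0007 .088 0 0 0'; python3 -m crank '0 0 0 0 0 0;0 0 0 0 0 0;0 0 0 0 0 0;0 0 0 0 0 0;0 0 0 0 0 0;0 0 0 0 0 0;0 0 0 0 0 0;0 0 0 0 0 0' 0.0; python3 -c "
from h import *
go([.4622,-.269,.076],-6.5)"
```

```text
clock: 11.67
ee_pos: [0.4631, -0.2692, 0.0789]
orientation: [3.136, -0.177, 0.001]
wrist_force: [0.4, 0.4, 0.1]
grip_width: 0.702
clock: 12.33
ee_pos: [0.463, -0.2696, 0.0789]
orientation: [3.136, -0.178, 0.002]
wrist_force: [-1.0, 1.3, 11.0]
grip_width: 0.296
shift mm [-0.89 -0.5   2.93] turn deg [ 0.02 -0.07  0.01]
now [ 0.463  -0.2696  0.0789] jaw heading -6.49 zdown [ 1.1e-03 -5.0e-04 -1.0e+00] F [-1.02  1.32 11.  ] grip 25.3 t 12.33 q [ 0.61  0.89 -0.26  1.78  0.41  0.53 -0.04]
```

```bash
python3 -m crank '0 0 -.02 0 0 0;0 0 -.05 0 0 0;0 0 -.085 0 0 0;0 0 -.12 0 0 0;0 0 -.15 0 0 0;0 0 -.16 0 0 0;0 0 -.16 0 0 0'; python3 -c "
from h import *
go([.40,-.17,.24],-6.5);go([.502,.076,.24],-6.5)"
```

```text
clock: 12.92
ee_pos: [0.4633, -0.2699, 0.2408]
orientation: [3.135, -0.178, 0.006]
wrist_force: [-0.2, -0.9, -1.7]
grip_width: 0.3
shift mm [-74.24 -92.08   0.39] turn deg [ 0.09 -0.23 -0.  ]
now [ 0.4633 -0.2699  0.2408] jaw heading -6.5 zdown [ 0.0038 -0.002  -1.    ] F [-0.19 -0.89 -1.72] grip 25.6 t 12.92 q [ 0.67  0.65 -0.38  1.61  0.29  0.93  0.08]
shift mm [-7.6000e-01 -3.4805e+02  2.7000e-01] turn deg [ 0.09 -0.23 -0.  ]
now [ 0.4633 -0.2699  0.2408] jaw heading -6.5 zdown [ 0.0038 -0.002  -1.    ] F [-0.19 -0.89 -1.72] grip 25.6 t 12.92 q [ 0.67  0.65 -0.38  1.61  0.29  0.93  0.08]
```

```bash
python3 -m crank '-.028 -.02 0 0 0 0;-.055 -.045 0 0 0 0;-.074 -.075 0 0 0 0;-.074 -.11 0 0 0 0;-.074 -.15 0 0 0 0;-.07 -.19 0 0 0 0;-.06 -.23 0 0 0 0;-.045 -.265 0 0 0 0;-.025 -.3 0 0 0 0;-.008 -.335 0 0 0 0;-.001 -.348 0 0 0 0;-.001 -.348 .03 0 0 0;-.001 -.348 .06 0 0 0;-.001 -.348 .075 0 0 0;-.001 -.348 .08 0 0 0;-.001 -.348 .08 0 0 0;-.001 -.348 .08 0 0 0'; python3 - <<'E'
from h import *
from bench import read_camera
go([.5025,.077,.16],-6.5)
s3=load("scene3.npz")
q=((192+.5)*.2-.5+280,(263+.5)*.2-.5+160); print("ring scene3",plane(s3,q,.024)*1000,"corrected by (2.9,-4)")
out=[]
for n,(x,y,w,h) in(("scene",(285,160,65,65)),("top",(295,180,60,60))):
    d=read_camera(n); np.savez(n+"5.npz",**d); out.append(cv2.resize(d["image"][y:y+h,x:x+w,::-1],(400,400),interpolation=cv2.INTER_CUBIC))
cv2.imwrite("pics/overm.png",np.hstack(out[:1]))
E
```

```text
clock: 14.33
ee_pos: [0.5011, 0.0764, 0.1585]
orientation: [-3.136, 0.178, -0.0]
wrist_force: [-0.8, 0.6, -0.9]
grip_width: 0.297
shift mm [ 1.37 -0.71 -1.48] turn deg [-0.01 -0.01  0.02]
now [0.5011 0.0764 0.1585] jaw heading -6.48 zdown [ 2.e-04  2.e-04 -1.e+00] F [-0.83  0.58 -0.9 ] grip 25.4 t 14.33 q [-0.06  0.72 -0.29  1.82  0.32  0.64 -0.64]
ring scene3 [501.32124861  79.33746183  24.        ] corrected by (2.9,-4)
```

View pics/overm.png

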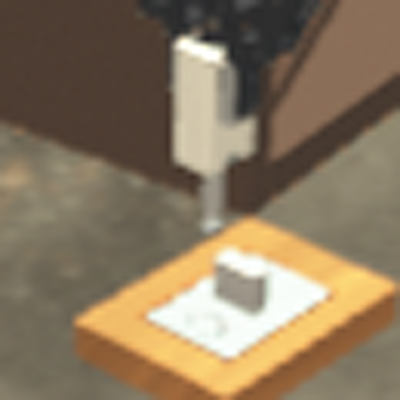

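```bash
python3 - <<'E'
from h import *
s=load("scene5.npz"); k=65/400
p=lambda a,b:((a+.5)*k-.5+285,(b+.5)*k-.5+160)
print("foot",plane(s,p(212,230),.0856)*1000,"ring",plane(s,p(207,324),.024)*1000)
q=[p(148,316),p(230,360),p(333,290)]; P=[plane(s,x,.024)*1000 for x in q]; print("plate corners",P, "c",(P[0]+P[2])/2)
# handle axis lean: top & bottom left edge
b=(285,160,65,45); m=mask(s,(308,163,20,30),lambda h,r:(h[...,2]>150)&(h[...,1]<90)); c=big(m); print("handle vertical fit",cv2.fitLine(c,cv2.DIST_L2,0,.01,.01).ravel())
for z in(.07,.116):print(proj(s,np.array([.5011,.0764,.0856+z])),proj(s,np.array([.5011,.0764,.0856])))
E
```

```text
foot [499.05259485  79.05350365  85.6       ] ring [500.61861056  79.04353276  24.        ]
plate corners [array([531.28044937,  92.32247004,  24.        ]), array([470.47041592, 100.14862019,  24.        ]), array([463.88860053,   7.79338088,  24.        ])] c [497.58452495  50.05792546  24.        ]
handle vertical fit [ 0.15689978  0.9876145  63.710526   96.497604  ]
[319.50738056 178.02642858] [318.98715503 196.42641064]
[319.86473833 165.3869556 ] [318.98715503 196.42641064]
```

```bash
python3 -m crank '.0015 -.0005 .02 0 0 0;.0015 -.0005 .04 0 0 0;.0015 -.0005 .053 0 0 0;.0015 -.0005 .056 0 0 0;.0015 -.0005 .056 0 0 0;.0015 -.0005 .056 0 0 0'; python3 - <<'E'
from h import *
from bench import read_camera
go([.5027,.0767,.092],-6.5)
d=read_camera("scene"); np.savez("scene6.npz",**d); x,y,w,h=300,170,48,48
cv2.imwrite("pics/near.png",cv2.resize(d["image"][y:y+h,x:x+w,::-1],(480,480),interpolation=cv2.INTER_CUBIC))
E
```

```text
clock: 14.93
ee_pos: [0.5029, 0.0768, 0.103]
orientation: [-3.136, 0.178, -0.002]
wrist_force: [-0.8, 0.3, -1.7]
grip_width: 0.297
shift mm [-0.2   0.14 11.02] turn deg [-0.03 -0.06  0.01]
now [0.5029 0.0768 0.103 ] jaw heading -6.49 zdown [ 1.1e-03  3.0e-04 -1.0e+00] F [-0.82  0.26 -1.66] grip 25.4 t 14.93 q [-0.08  0.82 -0.24  1.86  0.36  0.5  -0.68]
```

View pics/near.png

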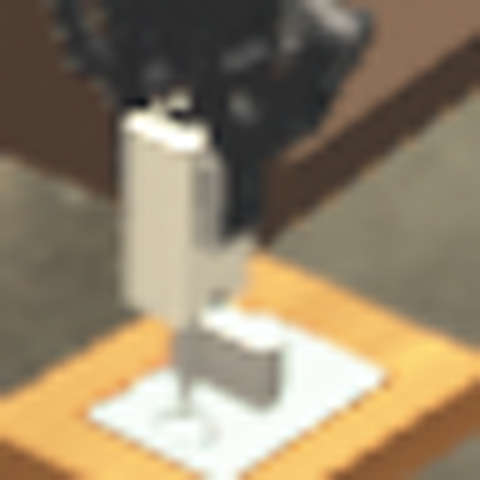

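The foot at (183,412), about 6 mm above the plate, drops about 18 crop px onto (183,430); the ring centre is at about (184,431). Aligned, so I'll lower gently.

```bash
python3 -m crank '0 0 .002 0 0 0;0 0 .004 0 0 0;0 0 .006 0 0 0;0 0 .006 0 0 0;0 0 .006 0 0 0'; python3 -m crank '0 0 .001 0 0 0;0 0 .002 0 0 0;0 0 .003 0 0 0;0 0 .003 0 0 0;0 0 .003 0 0 0'; python3 -c "
from bench import status,read_camera
import numpy as np
F=[]
for i in range(6): read_camera('scene'); F.append(status.sense()['wrist_force'])
print(np.mean(F,0),np.std(F,0))"
```

```text
clock: 15.4
ee_pos: [0.5025, 0.0768, 0.096]
orientation: [-3.136, 0.177, -0.0]
wrist_force: [0.6, 0.3, -0.9]
grip_width: 0.299
clock: 15.82
ee_pos: [0.5026, 0.0768, 0.093]
orientation: [-3.136, 0.177, -0.0]
wrist_force: [-0.4, -0.3, 1.5]
grip_width: 0.3
[4.64668600e-01 1.20597556e-03 1.30339864e+00] [0.73669897 0.62554162 0.26065049]
```

```bash
python3 -m crank '0 0 .001 0 0 0;0 0 .001 0 0 0;0 0 .001 0 0 0;0 0 .001 0 0 0;0 0 .001 0 0 0;0 0 .001 0 0 0'; python3 - <<'E'
from bench import status,read_camera
from h import *
F=[]
for i in range(6): d=read_camera('scene'); F.append(status.sense()['wrist_force'])
print(np.mean(F,0),np.std(F,0)); go([.5027,.0767,.092],-6.5)
x,y,w,h=255,140,130,100
o=cv2.resize(d["image"][y:y+h,x:x+w,::-1],(780,600),interpolation=cv2.INTER_CUBIC); cv2.imwrite("pics/end.png",o)
E
```

```text
clock: 16.62
ee_pos: [0.5025, 0.0768, 0.0921]
orientation: [-3.136, 0.178, -0.0]
wrist_force: [0.8, -0.1, 1.8]
grip_width: 0.298
[ 0.97557755 -0.21796356  1.73497171] [0.1659183  0.48916582 0.55407982]
shift mm [0.18 0.04 0.05] turn deg [-0.01 -0.    0.02]
now [0.5025 0.0768 0.092 ] jaw heading -6.48 zdown [ 1.e-04  1.e-04 -1.e+00] F [0.83 0.09 0.64] grip 25.5 t 16.92 q [-0.09  0.84 -0.23  1.87  0.37  0.48 -0.69]
```

View pics/end.png

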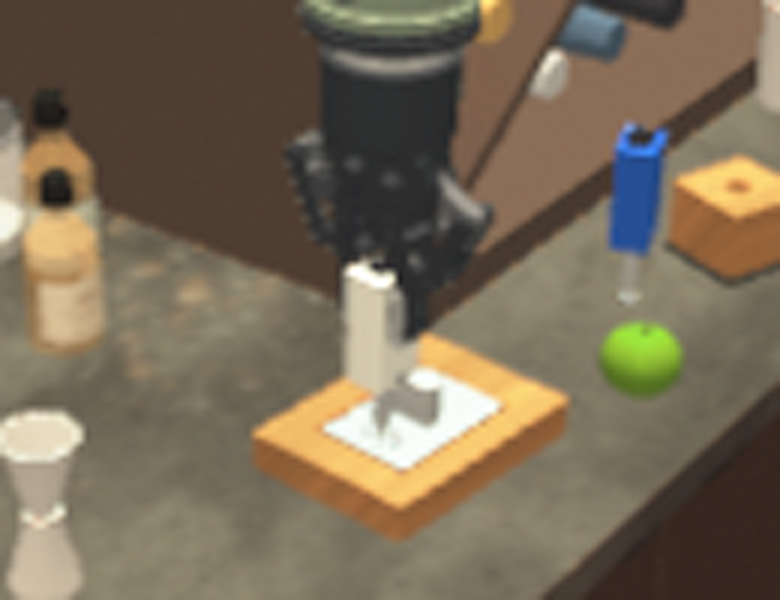

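The final view shows the probe upright with its foot in the ring at (382,435) and the plate still flush. The lime, jigger and blue probe look undisturbed. Handing in.

```bash
python3 -c "
from bench import order
order.finish_job()"
```

```text
the job is handed in; nothing more can be done
```

I seated the plate in the board's recess, then lifted the white probe from its stand. I handed the job in at about 17 s of the 72 s limit, with the probe still held upright on the engraved ring. No verdict was reported.

**Plate:** It stopped on the recess floor at TCP z = 0.0335, as predicted, and I pressed with up to 43 N at the wrist while still gripping the rib. The pictures afterwards show it flush all round.

**Probe:**
- **Push:** The TCP height puts the tip about 4.9 mm in. The mean wrist force was 1.7 N, and about 1.1 N of probe weight brings the push to about 2.8 N, which fits the spring. Single readings varied by about 0.5 N.
- **Position:** The foot is within about 2 mm of the ring's centre, judging by the scene view and the plate's pose at release.
- **Upright:** The gripper points straight down, and the probe looks upright in the scene view.

**Checks that disagreed or fell short:**
- **Scene camera offset:** It reads about (-3, +4) mm off in x and y against the robot, so I used relative measurements.
- **Heights:** Two-view heights came out 3–4 mm lower than stated: board 21 instead of 24, plate 10 instead of 14, and handle top 118 instead of 122.
- **Board corners:** My first triangulation paired the corners wrongly; I redid it.
- **Top view:** The arm hid the board there, so the last alignment was checked only from the scene view.
- **Bystanders:** The last view showed only the lime and jigger, undisturbed. I did not look at the others again at the end.

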